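Release the latched kiln key

TASK

One of the four keys on the kiln's control box has been left latched down. Tap all four lightly with the fingertips, one after another from left to right as seen from the robot, letting no raised key go down half-way (4 mm) and not yet tripping the latched one; then press the latched key home and let go, so that it springs up and all four stand raised. Pick nothing up, and leave everything lying around where it is.

Things in the scene. Friction and masses are not known exactly. Their poses are not given: they have to be found in the camera images.
- panel: The kiln's control box: grey painted steel, 150 mm deep (its x), 250 mm wide (its y), 60 mm high, fixed to the table. Origin at the centre of its underside; its x axis points away from the robot, its y axis to the robot's left, z up. The four keys stand in a row along its y axis, 20 mm nearer the robot than the centre line (x = -20 mm), at y = +72, +24, -24 and -72 mm. The deck around the keys is flat.
- cap_1: Ivory cap of key 1, the first from the left (+y end of the row) as seen from the robot: a flat-topped block 34 mm (box x) by 28 mm (box y). All four look alike, with 20 mm between neighbours. Origin at the centre of its top face, which it follows up and down; axes as the box's. The top face stands 12 mm above the box's deck (72 mm above the table) when raised, about 7 mm above the deck when latched down, and about 4 mm above it when pressed home.
- cap_2: Ivory cap of key 2, the second from the left as seen from the robot: a flat-topped block 34 mm (box x) by 28 mm (box y). All four look alike, with 20 mm between neighbours. Origin at the centre of its top face, which it follows up and down; axes as the box's. The top face stands 12 mm above the box's deck (72 mm above the table) when raised, about 7 mm above the deck when latched down, and about 4 mm above it when pressed home.
- cap_3: Ivory cap of key 3, the third from the left as seen from the robot: a flat-topped block 34 mm (box x) by 28 mm (box y). All four look alike, with 20 mm between neighbours. Origin at the centre of its top face, which it follows up and down; axes as the box's. The top face stands 12 mm above the box's deck (72 mm above the table) when raised, about 7 mm above the deck when latched down, and about 4 mm above it when pressed home.
- cap_4: Ivory cap of key 4, the fourth from the left (the -y end) as seen from the robot: a flat-topped block 34 mm (box x) by 28 mm (box y). All four look alike, with 20 mm between neighbours. Origin at the centre of its top face, which it follows up and down; axes as the box's. The top face stands 12 mm above the box's deck (72 mm above the table) when raised, about 7 mm above the deck when latched down, and about 4 mm above it when pressed home.
- key_1 (a joint): How far key 1 is down, in m: 0 raised, about 0.005 latched, 0.0078 pressed home. Straight down. A raised key is sprung: about 1.2 N starts it and each further mm takes 0.8 N; it comes up again when let go. The latched key does not give below about 5 N; pressing it on, home, takes about 9 N and trips its catch (at about 0.007, 7.5 N), and it springs up when let go. It must go some 3 mm further down than where it sits latched.
- key_2 (a joint): How far key 2 is down, in m: 0 raised, about 0.005 latched, 0.0078 pressed home. Straight down. A raised key is sprung: about 1.2 N starts it and each further mm takes 0.8 N; it comes up again when let go. The latched key does not give below about 5 N; pressing it on, home, takes about 9 N and trips its catch (at about 0.007, 7.5 N), and it springs up when let go. It must go some 3 mm further down than where it sits latched.
- key_3 (a joint): How far key 3 is down, in m: 0 raised, about 0.005 latched, 0.0078 pressed home. Straight down. A raised key is sprung: about 1.2 N starts it and each further mm takes 0.8 N; it comes up again when let go. The latched key does not give below about 5 N; pressing it on, home, takes about 9 N and trips its catch (at about 0.007, 7.5 N), and it springs up when let go. It must go some 3 mm further down than where it sits latched.
- key_4 (a joint): How far key 4 is down, in m: 0 raised, about 0.005 latched, 0.0078 pressed home. Straight down. A raised key is sprung: about 1.2 N starts it and each further mm takes 0.8 N; it comes up again when let go. The latched key does not give below about 5 N; pressing it on, home, takes about 9 N and trips its catch (at about 0.007, 7.5 N), and it springs up when let go. It must go some 3 mm further down than where it sits latched.
- clay_disc: flat clay playing disc, 32 mm across and 10 mm thick, lying on the rear part of the control box's top; loose bystander, leave it alone. Origin at the centre of its underside.
- cone: small pale pyrometric cone, 24 mm across the foot and 38 mm tall, standing on the rear part of the control box's top; loose bystander. Origin at the centre of its underside.
- glaze_jar: lidded white jar, 54 mm across and 75 mm tall, standing to the left of the control box; loose bystander. Origin at the centre of its underside.
- wood_knife: flat wooden modelling knife, 150 x 22 x 9 mm, lying between the robot and the control box; loose bystander. Origin at the centre of its underside.
- clay_die: clay die, a 22 mm cube, lying between the robot and the control box; loose bystander. Origin at the centre of its underside.
- cup: terracotta cup, 64 mm across and 70 mm tall, standing to the right of the control box; loose bystander. Origin at the centre of its underside.
- brush: brush with a wooden handle, lying beyond the control box; loose bystander. Origin at the middle of its handle's length or thereabouts, on its underside.

How it is judged (in metres and radians):
On the way, in this order (a step that is already met when the one before it is completed fails the run):
1. key 1, the first from the left (+y end of the row), is touched by the fingers, with the latched key still down (contact force between cap_1 and the fingers above 0.4 N and value of joint any of key_1, key_2, key_3, key_4 above 0.0042 m), for 0.04 s.
2. key 2, the second from the left, is touched by the fingers, with the latched key still down (contact force between cap_2 and the fingers above 0.4 N and value of joint any of key_1, key_2, key_3, key_4 above 0.0042 m), for 0.04 s.
3. key 3, the third from the left, is touched by the fingers, with the latched key still down (contact force between cap_3 and the fingers above 0.4 N and value of joint any of key_1, key_2, key_3, key_4 above 0.0042 m), for 0.04 s.
4. key 4, the fourth from the left (the -y end), is touched by the fingers, with the latched key still down (contact force between cap_4 and the fingers above 0.4 N and value of joint any of key_1, key_2, key_3, key_4 above 0.0042 m), for 0.04 s.
5. the latched key has sprung up: all four keys are raised (value of joint each of key_1, key_2, key_3, key_4 below 0.0015 m), for 0.1 s.
At the end, for the whole second after the job is handed in: All four keys stand raised (each within 1.5 mm of the top), and every loose thing is within 20 mm of where it was (all of step 5 and distance of each of clay_disc, cone, glaze_jar, wood_knife, clay_die, cup, brush from where it was at the start of the episode below 0.02 m); the robot touches nothing.
It fails at once if key 1 was a raised one and is pushed down half-way, more than 4 mm (value of joint key_1 above 0.004 m and distance of cap_1 from where it was at the start of the episode above 0.004 m).
It fails at once if key 2 was a raised one and is pushed down half-way, more than 4 mm (value of joint key_2 above 0.004 m and distance of cap_2 from where it was at the start of the episode above 0.004 m).
It fails at once if key 3 was a raised one and is pushed down half-way, more than 4 mm (value of joint key_3 above 0.004 m and distance of cap_3 from where it was at the start of the episode above 0.004 m).
It fails at once if key 4 was a raised one and is pushed down half-way, more than 4 mm (value of joint key_4 above 0.004 m and distance of cap_4 from where it was at the start of the episode above 0.004 m).
It fails at once if a loose thing is lifted, carried or pushed more than 20 mm (distance of any of clay_disc, cone, glaze_jar, wood_knife, clay_die, cup, brush from where it was at the start of the episode above 0.02 m).
It also fails if it takes over 48 s, if anything falls off the work surface, if the arm or the gripper's body presses on something with over 40 N, if the wrist force passes 120 N, or if a joint passes its speed limit or range.

ROBOT

A 6-joint arm with a two-finger parallel gripper is mounted at the origin on the work surface. World frame = base frame: x ahead of the robot, y to its left, z up, the work surface at z = 0. Lengths are in mm, angles in rad, forces in N, time in s.
With the tool pointing down it reaches from about 350 to 775 mm from the base axis. Payload 7.3 kg.
Tool frame: the origin (TCP) lies on the centre line of the jaws, within the pads' length; the fingertips stand 17 mm ahead of it and the grasp point (between the pads) lies 2 mm behind it; z points along the fingers, y is the line along which they close (so a half turn about z gives the same grasp; the last joint's range is limited). The gripper opens to 92 mm and grips with 3 to 60 N. Pads are 19 mm wide; open, the fingers measure 130 mm over their backs; the gripper's body (75 mm by 190 mm) begins 47 mm behind the grasp point.
Start: joints at [1.156, 0.342, 1.524, -0, 1.275, -0.146], TCP at [139.41, 506.17, 243.741] pointing down, gripper open.
Joint ranges: [-2.53, 2.53], [-0.77, 2.02], [0.04, 2.7], [-1, 4.14], [0.28, 2.66], [-3.11, 3.11]. Speed limits (rad/s): [2.57, 2.57, 3.14, 3.14, 3.14, 3.14].

INTERFACE

Orientations are given as [roll, pitch, yaw] about the fixed x, y, z axes, in that order (R = Rz(yaw) Ry(pitch) Rx(roll)).
In Python, from plant import bot gives the robot as it stands. The module is installed in compiled form; this text tells all that it offers.
- The arm moves only by the shell command python3 -m pendant 'ROWS'. ROWS is JSON, a list of rows, each a list of 3 entries, a list of its own where there are three numbers: the shift along the world's x, y, z as a fraction of full scale, then the turn, a rotation vector about the world's x, y, z as a fraction of full scale, then the opening, from -1 (shut) to 1 (fully open), so that 0 is half open. In form: [[[tx, ty, tz], [rx, ry, rz], claw], ...]. A call has exactly 10 rows; each row shifts and turns the commanded pose from where the row before left it; what a row does not reach is not made up. Full scale, the value 1, is 30 mm for a shift and 0.12 rad for a turn. A row lasts 1/12 s, in which the tool goes at most 41.7 mm and 7.16 degrees, less where a joint would pass 70% of its speed; a pose out of reach is approached as far as the arm can. A call with a number of a shift or a turn outside -1 to 1 is refused whole. A call with a gripper value outside its range is refused whole. The fingers move at their own pace and stop on an object; the grip force is fixed at half the most. Time passes only in rows, so rows that do not move let the fingers close, or fill a call up. It gives the time, the measured TCP pose, the force, the opening and the grip force at its end, in the units of the state.
- bot.get_obs(): the state, without advancing time (a new reading comes with each control period).
- bot.capture(name): name is "side" or "top"; returns the picture (400x640x3 uint8, blue, green, red); there is no depth.
- bot.camera_params(name): a dict with "fovy" (degrees; the focal length in pixels is half the picture's height over the tangent of half this angle, whatever the lens; pixels are square), "cx", "cy" (the principal point, pixels), "camera_from_world" (4x4, takes a point from world to camera coordinates). Camera axes: x right, y down, z forward; pixel columns grow to the right and rows downward; lengths in mm; the calibration is good to about 2 mm. A picture is of the moment at which its call begins. camera_params takes no time and is no camera call.
- bot.close_job(): hands the job in; it is judged then, once.
The state is a dict: "time": time; "joint_positions": joint angles; "dq": joint speeds; "tau": joint torques, N m; "tool_pos": TCP position; "tcp_rot": TCP orientation; "contact_force": force on the tool from outside, world axes, zero at the start; "moment": the same for the moment, N m; "grip_width": finger opening in mm; "finger_force": force on a finger pad.
Only numpy, scipy, OpenCV 4.12 (cv2) and the standard library are available. Lean on these libraries where they do the work, as an engineer would, in place of code of your own. Each camera call takes 0.05 s, during which the arm holds its last target. There are 200 camera calls.

## Working session

There is one attempt and no reset: what is moved stays moved. The work goes in short steps, Python scripts to look and compute and a shell command to move; the robot and the scene stay as the last step left them, time stands still between calls to the robot, and variables do not carry over. Pictures are saved under pics/ and viewed, at most 10 in all, crops included, and the job is handed in when it is done.

```bash
mkdir -p pics
python3 - <<'E'
from plant import bot
import cv2
o=bot.get_obs();print(o)
for n in("side","top"):
    cv2.imwrite(f"pics/{n}0.png",bot.capture(n));print(bot.camera_params(n))
E
```

```text
{'time': 0.0, 'joint_positions': array([ 1.15598570e+00,  3.42712754e-01,  1.52501195e+00,  1.53352782e-05,
        1.27539086e+00, -1.46021044e-01]), 'dq': array([-0.00126606, -0.00017112,  0.00058299,  0.00013135,  0.00030277,
       -0.00072426]), 'tau': array([ 2.08888869e-04, -4.31239307e+01, -2.44217670e+01,  7.17663788e-02,
        5.56269858e-02, -1.25376000e-04]), 'tool_pos': array([139.25296633, 505.80472173, 243.05188332]), 'tcp_rot': array([-3.14008808e+00, -2.36096534e-04,  2.87279842e+00]), 'contact_force': array([-0.34720471,  0.04507591,  0.04293551]), 'moment': array([-0.02736088,  0.0050815 ,  0.02594436]), 'finger_force': 0.0, 'grip_width': 91.834375837025}
{'fovy': 44.36283712152433, 'cx': 311.049050794145, 'cy': 196.0166072608183, 'camera_from_world': array([[ 8.75716683e-01, -4.82791116e-01, -5.74708874e-03,
        -4.80924030e+02],
       [-3.35633511e-01, -6.00150038e-01, -7.26064789e-01,
         2.68049983e+02],
       [ 3.47088514e-01,  6.37755965e-01, -6.87602278e-01,
         7.99782600e+02],
       [ 0.00000000e+00,  0.00000000e+00,  0.00000000e+00,
         1.00000000e+00]])}
{'fovy': 57.07717016108419, 'cx': 320.8940320591273, 'cy': 194.78784717202993, 'camera_from_world': array([[-2.35937981e-02, -9.98707835e-01,  4.50110268e-02,
         1.59035028e+01],
       [-9.93060890e-01,  1.82242157e-02, -1.16180668e-01,
         5.45228996e+02],
       [ 1.15210252e-01, -4.74398336e-02, -9.92207670e-01,
         6.44132008e+02],
       [ 0.00000000e+00,  0.00000000e+00,  0.00000000e+00,
         1.00000000e+00]])}
```

View pics/top0.png

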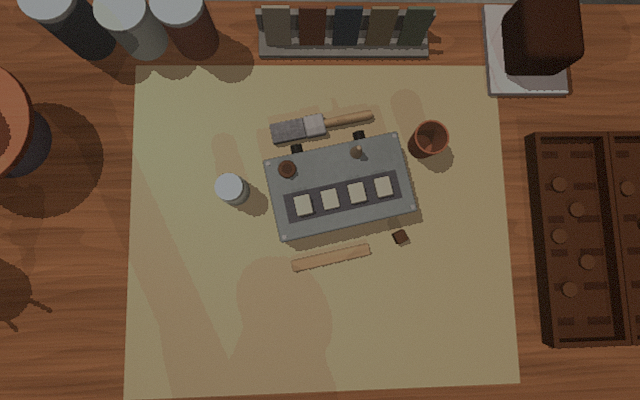

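View pics/side0.png

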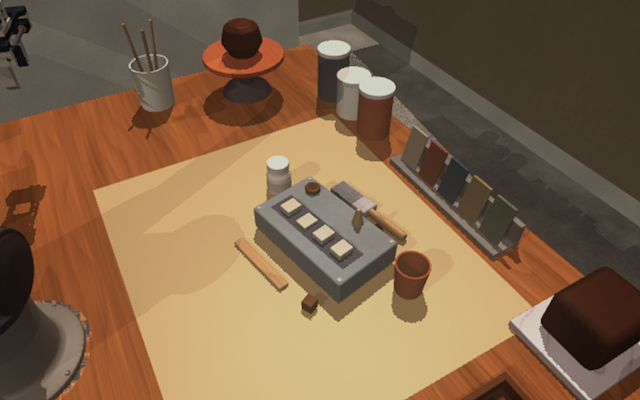

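The top view shows the box centred near (340,185), with caps at about (303,205), (330,198), (357,193) and (384,187). The knife lies at (330,257), the die at (400,237), the jar at (232,190), the cup at (430,138), the disc at (287,169) and the cone at (357,150). The side view shows the same caps at (291,207), (307,221), (323,234) and (343,249).

Run:
```python
import cv2
a=cv2.imread("pics/top0.png")[120:250,255:425];b=cv2.imread("pics/side0.png")[170:305,245:405]
cv2.imwrite("pics/top_c.png",cv2.resize(a,None,fx=4.5,fy=4.5,interpolation=cv2.INTER_CUBIC))
cv2.imwrite("pics/side_c.png",cv2.resize(b,None,fx=4.4,fy=4.4,interpolation=cv2.INTER_CUBIC))
```

```text
(no output)
```

View pics/top_c.png

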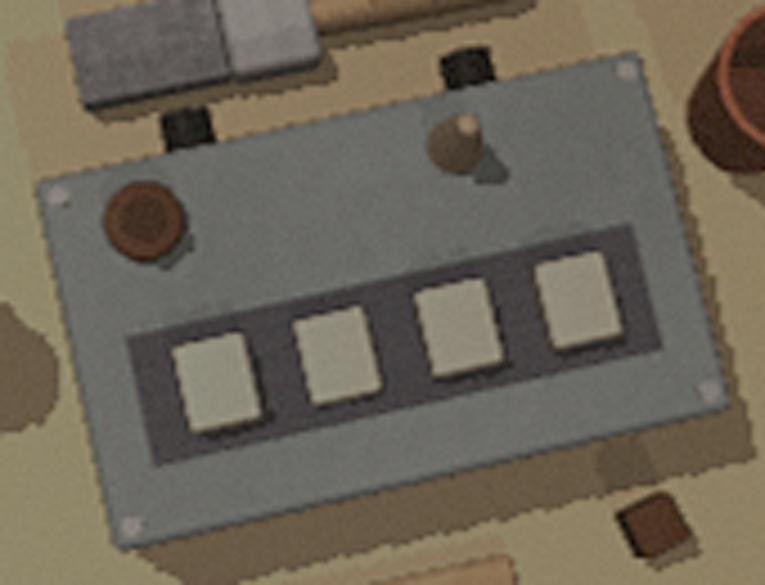

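View pics/side_c.png

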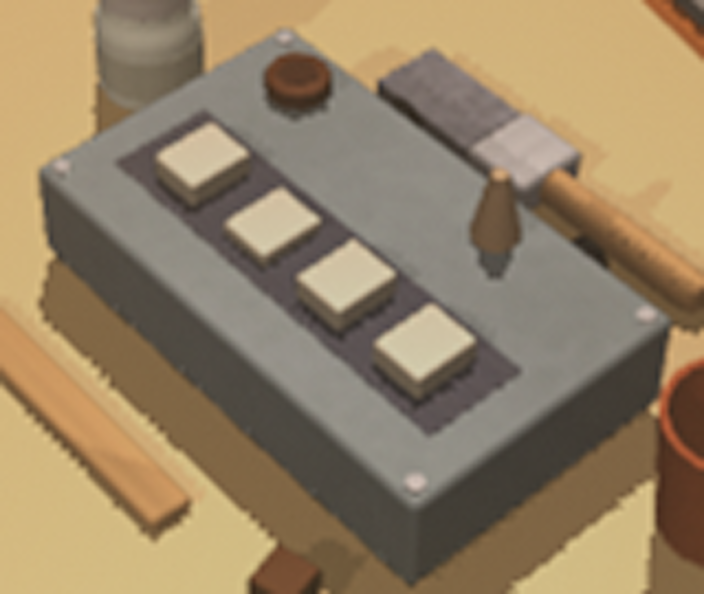

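Key 2 is the latched one: it shows the least side wall in the side crop, at (270,220). Next I fit the box pose from the deck corners and cap centres in both views.

```bash
cat > h.py <<'E'
import numpy as np
from plant import bot
def proj(n,P):
    c=bot.camera_params(n);P=np.atleast_2d(P);T=c["camera_from_world"]
    f=200/np.tan(np.radians(c["fovy"])/2);q=P@T[:3,:3].T+T[:3,3]
    return q[:,:2]/q[:,2:]*f+[c["cx"],c["cy"]]
E
python3 - <<'E'
from h import *
from scipy.optimize import least_squares as ls
t=lambda a:(np.array(a)+.5)/4.5-.5+[255,120]
s=lambda a:(np.array(a)+.5)/4.4-.5+[245,170]
cor=[(75,125,60),(75,-125,60),(-75,-125,60),(-75,125,60)]
caps=[(-20,72,72),(-20,24,67),(-20,-24,72),(-20,-72,72)]
B=np.array(cor+caps,float)
# order: rear-left, rear-right, front-right, front-left, caps 1..4
mt=t([(38,182),(638,53),(727,405),(120,548),(217,382),(338,355),(458,326),(579,299)])
ms=s([(288,27),(668,320),(412,505),(42,168),(202,156),(272,223),(346,280),(425,345)])
def W(p):
    c,q=np.cos(p[2]),np.sin(p[2]);return np.c_[p[0]+c*B[:,0]-q*B[:,1],p[1]+q*B[:,0]+c*B[:,1],B[:,2]+p[3]]
for names in(["top"],["side"],["top","side"]):
    m={"top":mt,"side":ms}
    f=lambda p:np.concatenate([(proj(n,W(p))-m[n]).ravel() for n in names])
    r=ls(f,[560,0,.2,0],x_scale=[10,10,.1,10]);print(names,r.x.round(3),np.abs(r.fun).max());
print(r.fun.reshape(2,8,2).round(1))
print(W(r.x)[4:].round(1))
# latched test: height of each cap by triangulation
for i in range(4):
    g=lambda P:np.concatenate([(proj("top",P)[0]-mt[4+i]),(proj("side",P)[0]-ms[4+i])])
    print(i+1,ls(g,W(r.x)[4+i]).x.round(1))
from scipy.spatial.transform import Rotation as R
E
```

```text
['top'] [ 5.60693e+02 -2.97380e+01  2.05000e-01 -1.33240e+01] 0.8370872318311626
['side'] [ 5.66088e+02 -1.65040e+01  2.05000e-01 -1.56930e+01] 0.926574630673656
['top', 'side'] [ 5.59478e+02 -2.80720e+01  2.04000e-01 -2.13700e+00] 2.351880811837873
[[[-1.6 -0.8]
  [ 0.4 -1.3]
  [ 1.5  0.8]
  [-1.7  1.1]
  [-0.3 -0.3]
  [-0.3 -0.1]
  [-0.  -0.1]
  [-0.4 -0.1]]

 [[ 0.  -0.3]
  [ 1.9  0.6]
  [ 0.2  2.4]
  [-1.8  0.3]
  [ 0.1  0.1]
  [ 0.1  0.1]
  [ 0.  -0.5]
  [-0.1 -0.2]]]
[[ 525.3   38.4   69.9]
 [ 535.    -8.6   64.9]
 [ 544.8  -55.6   69.9]
 [ 554.5 -102.6   69.9]]
1 [524.7  37.8  71.1]
2 [534.6  -9.1  65.9]
3 [544.7 -55.8  68.8]
4 [ 554.3 -103.3   70.1]
```

Key 2 is confirmed latched: it triangulates about 5 mm low and the others look raised. I'll go above key 1 at (525,38) with the gripper shut, turning +0.47 rad so the jaws line up with the box.

```bash
python3 -m pendant '[[[0.64,-0.78,0],[0,0,0.394],-1],[[0.64,-0.78,0],[0,0,0.394],-1],[[0.64,-0.78,0],[0,0,0.394],-1],[[0.64,-0.78,0],[0,0,0.394],-1],[[0.64,-0.78,0],[0,0,0.394],-1],[[0.64,-0.78,0],[0,0,0.394],-1],[[0.64,-0.78,0],[0,0,0.394],-1],[[0.64,-0.78,0],[0,0,0.394],-1],[[0.64,-0.78,0],[0,0,0.394],-1],[[0.64,-0.78,0],[0,0,0.394],-1]]'
python3 -m pendant '[[[0.64,-0.78,-0.45],[0,0,0],-1],[[0.64,-0.78,-0.45],[0,0,0],-1],[[0.64,-0.78,-0.45],[0,0,0],-1],[[0.64,-0.78,-0.45],[0,0,0],-1],[[0.64,-0.78,-0.45],[0,0,0],-1],[[0.64,-0.78,-0.45],[0,0,0],-1],[[0.64,-0.78,-0.45],[0,0,0],-1],[[0.64,-0.78,-0.45],[0,0,0],-1],[[0.64,-0.78,0],[0,0,0],-1],[[0.64,-0.78,0],[0,0,0],-1]]'
```

```text
time: 0.93
tool_pos: [331.9, 270.8, 243.6]
tcp_rot: [-3.142, -0.0, -2.935]
contact_force: [0.5, 0.7, 0.2]
grip_width: 29.7
finger_force: 0.0
time: 1.77
tool_pos: [523.4, 36.8, 134.4]
tcp_rot: [3.141, -0.003, -2.938]
contact_force: [0.7, -0.5, -0.3]
grip_width: 0.5
finger_force: 0.0
```

```bash
python3 -m pendant '[[[0.05,0.04,-0.2],[0,0,0],-1],[[0,0,-0.2],[0,0,0],-1],[[0,0,-0.2],[0,0,0],-1],[[0,0,-0.2],[0,0,0],-1],[[0,0,-0.2],[0,0,0],-1],[[0,0,-0.1],[0,0,0],-1],[[0,0,-0.1],[0,0,0],-1],[[0,0,0],[0,0,0],-1],[[0,0,0],[0,0,0],-1],[[0,0,0],[0,0,0],-1]]'
python3 - <<'E'
from h import *
import cv2
print(bot.get_obs()["tool_pos"],bot.get_obs()["contact_force"])
a=bot.capture("top")[130:260,255:395];b=bot.capture("side")[150:290,220:370]
cv2.imwrite("pics/near1.png",np.hstack([cv2.resize(i,(400,380),interpolation=cv2.INTER_CUBIC) for i in(a,b)]))
E
```

```text
time: 2.6
tool_pos: [525.1, 39.5, 100.0]
tcp_rot: [-3.142, 0.001, -2.937]
contact_force: [0.1, -0.8, -0.6]
grip_width: 0.4
finger_force: 0.0
[525.07707306  39.47928139 100.02586325] [ 0.11096671 -0.80127307 -0.5516702 ]
```

View pics/near1.png

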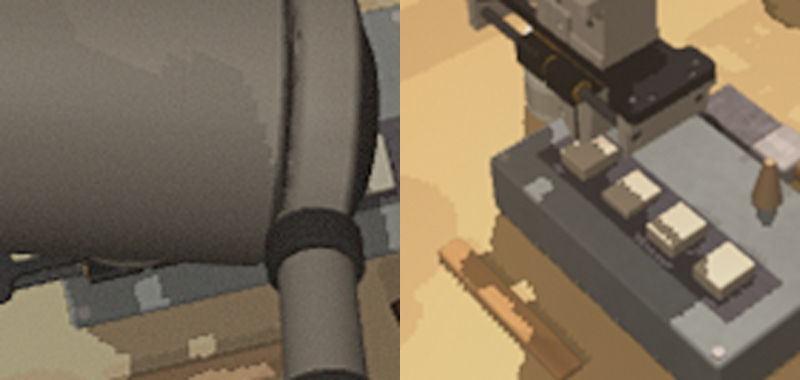

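The top view is covered by the arm. In the side view the closed fingers are over or just behind key 1, near (600,140) in the right half. I'll zoom in there with predicted points drawn.

Run:
```python
from h import *
import cv2
o=bot.get_obs();b=bot.capture("side");p=o["tool_pos"]
x0,y0,s=255,150,8
im=cv2.resize(b[y0:y0+75,x0:x0+90],None,fx=s,fy=s,interpolation=cv2.INTER_CUBIC)
im=cv2.convertScaleAbs(im,alpha=1.4)
c,q=np.cos(.204),np.sin(.204)
def poly(cx,cy,z,a,b,col):
    P=[(cx+c*u*a-q*v*b,cy+q*u*a+c*v*b,z) for u,v in((1,1),(1,-1),(-1,-1),(-1,1))]
    k=((proj("side",P)-[x0,y0]+.5)*s).astype(int);cv2.polylines(im,[k],True,col,1)
poly(p[0],p[1],p[2]-17,9.5,19,(0,0,255))
poly(525,38,70,17,14,(0,255,0))
cv2.imwrite("pics/near2.png",im)
```

```text
(no output)
```

View pics/near2.png

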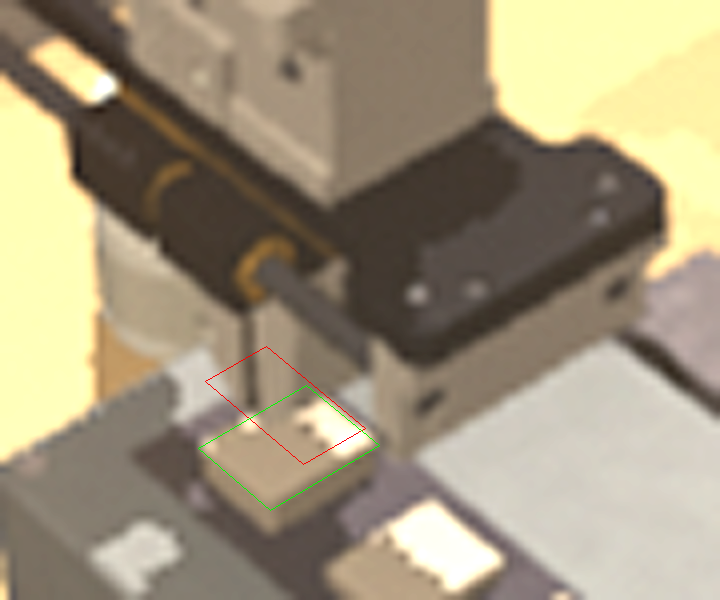

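The red outline (predicted tips) and the real finger end near (272,408) agree to about 3 mm and lie over the green cap. I'll shift y by -2 mm and start a slow descent.

```bash
python3 -m pendant '[[[0,-0.06,-0.1],[0,0,0],-1],[[0,0,-0.1],[0,0,0],-1],[[0,0,-0.05],[0,0,0],-1],[[0,0,0],[0,0,0],-1],[[0,0,0],[0,0,0],-1],[[0,0,-0.01],[0,0,0],-1],[[0,0,-0.01],[0,0,0],-1],[[0,0,-0.01],[0,0,0],-1],[[0,0,0],[0,0,0],-1],[[0,0,0],[0,0,0],-1]]'
python3 -c "
from plant import bot
print(bot.get_obs()['contact_force'],bot.get_obs()['tool_pos'])"
```

```text
time: 3.58
tool_pos: [524.9, 37.6, 91.4]
tcp_rot: [3.142, 0.0, -2.938]
contact_force: [1.2, 0.1, -0.1]
grip_width: 0.3
finger_force: 0.0
[ 1.23210941  0.07591917 -0.10128625] [524.92336994  37.58756227  91.37369994]
```

```bash
python3 -m pendant '[[[0,0,-0.01],[0,0,0],-1],[[0,0,-0.01],[0,0,0],-1],[[0,0,-0.01],[0,0,0],-1],[[0,0,-0.01],[0,0,0],-1],[[0,0,0],[0,0,0],-1],[[0,0,0],[0,0,0],-1],[[0,0,0],[0,0,0],-1],[[0,0,0],[0,0,0],-1],[[0,0,0],[0,0,0],-1],[[0,0,0],[0,0,0],-1]]'
```

```text
time: 4.42
tool_pos: [524.9, 37.6, 90.1]
tcp_rot: [3.142, -0.0, -2.938]
contact_force: [0.0, -0.4, -0.5]
grip_width: 0.6
finger_force: 0.0
```

```bash
python3 -m pendant '[[[0,0,-0.01],[0,0,0],-1],[[0,0,-0.01],[0,0,0],-1],[[0,0,-0.01],[0,0,0],-1],[[0,0,-0.01],[0,0,0],-1],[[0,0,0],[0,0,0],-1],[[0,0,0],[0,0,0],-1],[[0,0,0],[0,0,0],-1],[[0,0,0],[0,0,0],-1],[[0,0,0],[0,0,0],-1],[[0,0,0],[0,0,0],-1]]'
```

```text
time: 5.25
tool_pos: [524.9, 37.6, 89.0]
tcp_rot: [3.141, 0.0, -2.938]
contact_force: [-0.8, 0.6, 0.5]
grip_width: 0.9
finger_force: 0.6
```

```bash
python3 -m pendant '[[[0,0,-0.01],[0,0,0],-1],[[0,0,-0.01],[0,0,0],-1],[[0,0,-0.01],[0,0,0],-1],[[0,0,0],[0,0,0],-1],[[0,0,0],[0,0,0],-1],[[0,0,0],[0,0,0],-1],[[0,0,0],[0,0,0],-1],[[0,0,0],[0,0,0],-1],[[0,0,0],[0,0,0],-1],[[0,0,0],[0,0,0],-1]]'
python3 -c "
from plant import bot
print(bot.get_obs()['contact_force'],bot.get_obs()['tool_pos'])"
```

```text
time: 6.08
tool_pos: [524.9, 37.6, 88.1]
tcp_rot: [3.141, 0.0, -2.938]
contact_force: [-0.3, 0.6, 1.7]
grip_width: 0.3
finger_force: 1.0
[-0.32057292  0.62627405  1.66888143] [524.90299447  37.57358572  88.05282676]
```

```bash
python3 -m pendant '[[[0,0,-0.01],[0,0,0],-1],[[0,0,-0.01],[0,0,0],-1],[[0,0,0],[0,0,0],-1],[[0,0,0],[0,0,0],-1],[[0,0,0],[0,0,0],-1],[[0,0,0],[0,0,0],-1],[[0,0,0],[0,0,0],-1],[[0,0,0],[0,0,0],-1],[[0,0,0],[0,0,0],-1],[[0,0,0],[0,0,0],-1]]'
```

```text
time: 6.92
tool_pos: [524.9, 37.6, 87.4]
tcp_rot: [3.142, 0.0, -2.938]
contact_force: [-0.6, -0.6, 3.0]
grip_width: 0.2
finger_force: 1.2
```

Key 1 gives 3 N, so it is touched and about 1.6 mm down. Next is key 2, the latched one.

```bash
python3 -m pendant '[[[0,0,0.25],[0,0,0],-1],[[0,0,0.25],[0,0,0],-1],[[0.108,-0.522,0],[0,0,0],-1],[[0.108,-0.522,0],[0,0,0],-1],[[0.108,-0.522,0],[0,0,0],-1],[[0,0,-0.25],[0,0,0],-1],[[0,0,-0.25],[0,0,0],-1],[[0,0,-0.07],[0,0,0],-1],[[0,0,0],[0,0,0],-1],[[0,0,0],[0,0,0],-1]]'
python3 -m pendant '[[[0,0,-0.01],[0,0,0],-1],[[0,0,-0.01],[0,0,0],-1],[[0,0,-0.01],[0,0,0],-1],[[0,0,-0.01],[0,0,0],-1],[[0,0,0],[0,0,0],-1],[[0,0,0],[0,0,0],-1],[[0,0,0],[0,0,0],-1],[[0,0,0],[0,0,0],-1],[[0,0,0],[0,0,0],-1],[[0,0,0],[0,0,0],-1]]'
```

```text
time: 7.75
tool_pos: [534.3, -8.7, 85.1]
tcp_rot: [3.141, -0.001, -2.937]
contact_force: [0.2, 0.9, -0.3]
grip_width: 0.6
finger_force: 0.0
time: 8.58
tool_pos: [534.7, -9.4, 84.2]
tcp_rot: [3.141, 0.0, -2.938]
contact_force: [0.6, 0.5, 0.6]
grip_width: 0.3
finger_force: 0.6
```

```bash
python3 -m pendant '[[[0,0,-0.01],[0,0,0],-1],[[0,0,0],[0,0,0],-1],[[0,0,0],[0,0,0],-1],[[0,0,0],[0,0,0],-1],[[0,0,0],[0,0,0],-1],[[0,0,0],[0,0,0],-1],[[0,0,0],[0,0,0],-1],[[0,0,0],[0,0,0],-1],[[0,0,0],[0,0,0],-1],[[0,0,0],[0,0,0],-1]]'
```

```text
time: 9.42
tool_pos: [534.7, -9.4, 84.0]
tcp_rot: [3.142, 0.0, -2.938]
contact_force: [-0.8, 0.9, 5.0]
grip_width: 0.3
finger_force: 2.6
```

```bash
python3 -m pendant '[[[0,0,0.3],[0,0,0],-1],[[0,0,0.3],[0,0,0],-1],[[0.108,-0.522,0],[0,0,0],-1],[[0.108,-0.522,0],[0,0,0],-1],[[0.108,-0.522,0],[0,0,0],-1],[[0,0,-0.2],[0,0,0],-1],[[0,0,-0.15],[0,0,0],-1],[[0,0,-0.05],[0,0,0],-1],[[0,0,0],[0,0,0],-1],[[0,0,0],[0,0,0],-1]]'
python3 -m pendant '[[[0,0,-0.01],[0,0,0],-1],[[0,0,-0.01],[0,0,0],-1],[[0,0,-0.01],[0,0,0],-1],[[0,0,-0.01],[0,0,0],-1],[[0,0,-0.01],[0,0,0],-1],[[0,0,-0.01],[0,0,0],-1],[[0,0,0],[0,0,0],-1],[[0,0,0],[0,0,0],-1],[[0,0,0],[0,0,0],-1],[[0,0,0],[0,0,0],-1]]'
```

```text
time: 10.25
tool_pos: [544.1, -55.6, 89.7]
tcp_rot: [3.141, -0.001, -2.937]
contact_force: [-0.8, 0.1, -0.5]
grip_width: 0.6
finger_force: 0.0
time: 11.08
tool_pos: [544.4, -56.4, 88.1]
tcp_rot: [3.142, 0.0, -2.938]
contact_force: [0.7, 1.0, 1.7]
grip_width: 0.5
finger_force: 0.9
```

```bash
python3 -m pendant '[[[0,0,-0.01],[0,0,0],-1],[[0,0,-0.01],[0,0,0],-1],[[0,0,0],[0,0,0],-1],[[0,0,0],[0,0,0],-1],[[0,0,0],[0,0,0],-1],[[0,0,0],[0,0,0],-1],[[0,0,0],[0,0,0],-1],[[0,0,0],[0,0,0],-1],[[0,0,0],[0,0,0],-1],[[0,0,0],[0,0,0],-1]]'
```

```text
time: 11.92
tool_pos: [544.4, -56.4, 87.5]
tcp_rot: [3.142, 0.0, -2.938]
contact_force: [0.8, 1.9, 2.1]
grip_width: 0.5
finger_force: 1.2
```

Key 3 is touched at 2.1 N. Next is key 4.

```bash
python3 -m pendant '[[[0,0,0.25],[0,0,0],-1],[[0,0,0.2],[0,0,0],-1],[[0.108,-0.522,0],[0,0,0],-1],[[0.108,-0.522,0],[0,0,0],-1],[[0.108,-0.522,0],[0,0,0],-1],[[0,0,-0.2],[0,0,0],-1],[[0,0,-0.15],[0,0,0],-1],[[0,0,-0.03],[0,0,0],-1],[[0,0,0],[0,0,0],-1],[[0,0,0],[0,0,0],-1]]'
python3 -m pendant '[[[0,0,-0.01],[0,0,0],-1],[[0,0,-0.01],[0,0,0],-1],[[0,0,-0.01],[0,0,0],-1],[[0,0,-0.01],[0,0,0],-1],[[0,0,-0.01],[0,0,0],-1],[[0,0,-0.01],[0,0,0],-1],[[0,0,-0.01],[0,0,0],-1],[[0,0,0],[0,0,0],-1],[[0,0,0],[0,0,0],-1],[[0,0,0],[0,0,0],-1]]'
```

```text
time: 12.75
tool_pos: [553.7, -102.6, 89.5]
tcp_rot: [3.141, -0.001, -2.937]
contact_force: [1.2, 0.6, 0.8]
grip_width: 0.6
finger_force: 0.0
time: 13.58
tool_pos: [554.2, -103.4, 87.5]
tcp_rot: [3.142, 0.0, -2.938]
contact_force: [0.3, 0.8, 2.0]
grip_width: 0.0
finger_force: 1.2
```

Key 4 is touched. Back to key 2 to press it home.

```bash
python3 -m pendant '[[[0,0,0.3],[0,0,0],-1],[[0,0,0.3],[0,0,0],-1],[[-0.162,0.783,0],[0,0,0],-1],[[-0.162,0.783,0],[0,0,0],-1],[[-0.162,0.783,0],[0,0,0],-1],[[-0.162,0.783,0],[0,0,0],-1],[[0,0,-0.3],[0,0,0],-1],[[0,0,-0.25],[0,0,0],-1],[[0,0,-0.1],[0,0,0],-1],[[0,0,0],[0,0,0],-1]]'
python3 -m pendant '[[[0,0,-0.02],[0,0,0],-1],[[0,0,-0.02],[0,0,0],-1],[[0,0,-0.02],[0,0,0],-1],[[0,0,-0.02],[0,0,0],-1],[[0,0,-0.02],[0,0,0],-1],[[0,0,-0.02],[0,0,0],-1],[[0,0,-0.02],[0,0,0],-1],[[0,0,-0.015],[0,0,0],-1],[[0,0,0],[0,0,0],-1],[[0,0,0],[0,0,0],-1]]'
```

```text
time: 14.42
tool_pos: [534.3, -10.3, 85.1]
tcp_rot: [3.141, -0.002, -2.938]
contact_force: [-0.8, 0.1, -0.2]
grip_width: 0.3
finger_force: 0.0
time: 15.25
tool_pos: [534.9, -10.0, 82.3]
tcp_rot: [-3.141, 0.001, -2.938]
contact_force: [-2.4, -2.7, 7.5]
grip_width: 0.4
finger_force: 3.8
```

```bash
python3 -m pendant '[[[0,0,-0.015],[0,0,0],-1],[[0,0,-0.015],[0,0,0],-1],[[0,0,-0.015],[0,0,0],-1],[[0,0,-0.015],[0,0,0],-1],[[0,0,-0.015],[0,0,0],-1],[[0,0,0],[0,0,0],-1],[[0,0,0],[0,0,0],-1],[[0,0,0],[0,0,0],-1],[[0,0,0],[0,0,0],-1],[[0,0,0],[0,0,0],-1]]'
```

```text
time: 16.08
tool_pos: [535.0, -10.0, 81.2]
tcp_rot: [-3.14, 0.002, -2.937]
contact_force: [-5.7, -2.7, 17.9]
grip_width: 0.4
finger_force: 8.8
```

17.9 N means the key is on its home stop. Letting go straight up.

```bash
python3 -m pendant '[[[0,0,0.1],[0,0,0],-1],[[0,0,0.2],[0,0,0],-1],[[0,0,0.4],[0,0,0],-1],[[0,0,0.6],[0,0,0],-1],[[0,0,0.8],[0,0,0],-1],[[0,0,0.8],[0,0,0],-1],[[-0.6,0,0.8],[0,0,0],-1],[[-0.8,0,0.8],[0,0,0],-1],[[-0.8,0,0.4],[0,0,0],-1],[[-0.8,0,0],[0,0,0],-1]]'
python3 - <<'E'
from h import *
import cv2
b=bot.capture("side")
cv2.imwrite("pics/end.png",cv2.resize(b[170:305,225:405],None,fx=4.4,fy=4.4,interpolation=cv2.INTER_CUBIC))
E
```

```text
time: 16.92
tool_pos: [445.0, -9.5, 228.8]
tcp_rot: [-3.14, 0.005, -2.937]
contact_force: [0.1, -0.1, -0.6]
grip_width: 0.4
finger_force: 0.0
```

View pics/end.png

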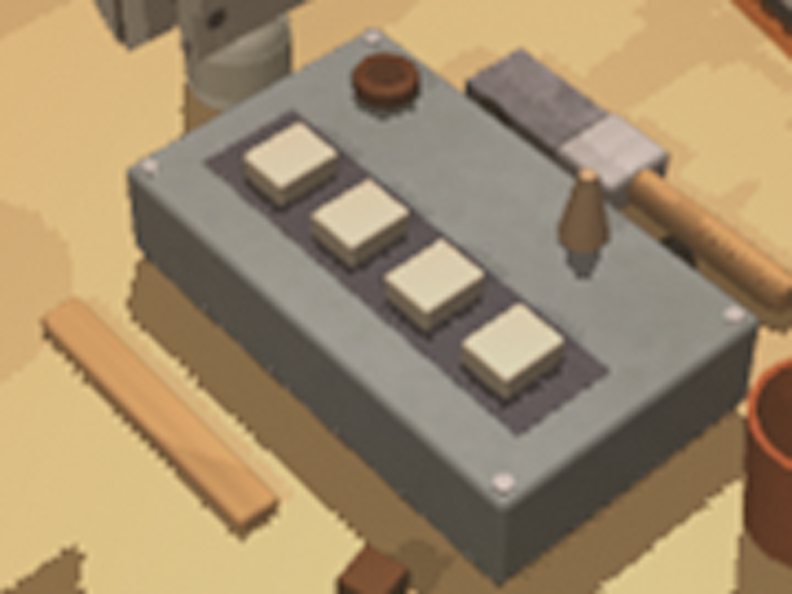

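All four caps now stand at the same height, including key 2 at (360,218), and everything else lies where it was. Handing in.

```bash
python3 -c "
from plant import bot
print(bot.close_job())"
```

```text
the job is handed in; nothing more can be done
None
```

I tapped all four keys from left to right, then pressed the latched one (key 2) home and let go; all four now look raised, nothing else has visibly moved, and the job is handed in with no verdict shown.

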